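# Close the telescopic tip-box holder by one hole

### The job

One of the two tip-box holders on the worktop has a pipette tip box standing loosely in it. Press that holder's sprung black button down, slide the telescopic tube one hole towards the box, and let the button pop up in that hole, so that the jaw stands close in front of the box. Leave the empty holder as it is and the box upright in its tray.

Things in the scene. Friction and masses are not known exactly. Their poses are not given: they have to be found in the camera images.
- catch_top (a point): Centre of the top of the black button on the holder with the box. Its x axis points along the tube to the box (the way to slide), z up. Button head: 26 mm along x, 18 mm across, 20 mm high, top 72 mm above the worktop; at rest its underside is 10 mm above the fixed guide tube, nothing beside it. Press it with closed fingertips and drag by friction, or pinch its 18 mm and push down.
- tube (a joint): That holder's telescopic tube (steel, with a 120 mm wide grey jaw, in a fixed guide tube 36 mm wide, top 42 mm above the worktop), in m: 0 at the start (middle hole), + towards the box. Next hole towards the box: +0.030, and the tube's end stop is at +0.031; another hole at -0.030. Play in a hole 1 mm each way. Slides with 1 to 3 N once the button is down; the button moves with it.
- catch (a joint): How far that button is pressed, in m: 0 fully up (in a hole, locked), full travel 0.007. The tube is free once it is pressed more than 0.003; between holes the guide wall keeps it at about 0.003 by itself. The spring pushes up with 3 N at rest and 6.5 N at full travel.
- box_mid (a point): Point in the white pipette tip box (90 x 124 mm, 83 mm high, loose) that stands in the holder to be closed: on its vertical centre line, 40 mm above its underside. It stands on the holder's tray (floor 6 mm above the worktop) between the jaw and a 34 mm high back stop.
- spare_catch_top (a point): The same button-top point on the second, identical holder, which is empty and is to be left as it is.
There are look-alikes about, which are no part of the job. What is shaped like the part that bears box_mid but pink or purple is not meant.

How it is judged:
By the outcome, as a careful person would: the job done as asked, in the order asked, and still so for the second after the job is handed in, with the robot touching nothing.
It also fails if it takes over 29 s, if anything falls off the work surface, if the arm or the gripper's body presses on something with over 40 N, if the wrist force passes 120 N, or if a joint passes its speed limit or range.

### The arm

A 6-joint arm with a two-finger parallel gripper is mounted at the origin on a cart in front of the work surface, level with it; the furniture and walls round the work are solid. World frame = base frame: x ahead of the robot, y to its left, z up, the work surface at z = 0. Lengths are in mm, angles in rad, forces in N, time in s.
With the tool pointing down it reaches from about 350 to 850 mm from the base axis. Payload 8.1 kg.
Tool frame: the origin (TCP) lies at the very end of the fingers, on their centre line; the grasp point (between the pads) lies 19 mm behind it; z points along the fingers, y is the line along which they close (so a half turn about z gives the same grasp; the last joint's range is limited). The gripper opens to 85 mm and grips with 20 to 120 N. Pads are 22 mm wide; open, the fingers measure 114 mm over their backs; the gripper's body (76 mm by 85 mm) begins 54 mm behind the grasp point. The pads swing forward as they close: fully open they stand 13 mm farther back than shut.
Start: joints at [1.216, 0.13, 1.488, -0, 1.523, -0.085], TCP at [159.901, 578.305, 231.292] pointing down, gripper open.
Joint ranges: [-2.96, 2.96], [-0.89, 2.26], [0.02, 2.5], [-1.34, 4.48], [0, 2.73], [-2.66, 2.66]. Speed limits (rad/s): [2.39, 2.39, 2.79, 3.14, 3.14, 3.14].

### API

Orientations are given as a rotation vector (axis times angle).
In Python, from station import ctrl gives the robot as it stands.
- The arm moves only by the tool play_rows, never from a script. Its argument "moves" is a list of rows, each an object of numbers: "dx", "dy", "dz": the shift along the tool's x, y, z in cm; "ax", "ay", "az": the turn, a rotation vector about the tool's x, y, z in rad; "grip": the closure in counts, from 0 (fully open) to 255 (shut). A call has 1 to 20 rows; each row shifts and turns the commanded pose from where the row before left it, along the tool's axes as they then stand; what a row does not reach is not made up. A row lasts 1/10 s, in which the tool goes at most 50 mm and 8.59 degrees, less where a joint would pass 70% of its speed; a pose out of reach is approached as far as the arm can. A call with a gripper value outside its range is refused whole. The fingers move at their own pace and stop on an object; "squeeze" is the grip in N (left out, the last holds). Time passes only in rows, so rows that do not move let the fingers close. It gives the time, the measured TCP pose, the force, the opening and the grip force at its end, in the units of the state.
- ctrl.get_obs(): the state, without advancing time (a new reading comes with each control period).
- ctrl.snapshot(name): name is "scene" or "top"; returns a dict with "image" (384x512x3 uint8, red, green, blue), "vertical_fov" (degrees; the focal length in pixels is half the picture's height over the tangent of half this angle, whatever the lens; pixels are square), "cx", "cy" (the principal point, pixels), "k1" (the pictures are not rectified: a ray, as slopes to the right and down, at radius r is drawn at 1 + k1 r^2 times it, then the intrinsics apply), "R" (3x3) and "t" (3): a world point X has camera coordinates R X + t. Camera axes: x right, y down, z forward; pixel columns grow to the right and rows downward; lengths in mm; the calibration is good to about 2 mm. A picture is of the moment at which its call begins. There is no depth.
- ctrl.hand_in(): hands the job in; it is judged then, once.
The state is a dict: "time_s": time; "joint_positions": joint angles; "joint_velocities": joint speeds; "effort": joint torques, N m; "ee_pos": TCP position; "tool_rot": TCP orientation; "force": force on the tool from outside, world axes, zero at the start; "wrist_torque": the same for the moment, N m; "grip_width": finger opening in mm; "grip_force": force on a finger pad.
Only numpy, scipy, OpenCV 4.12 (cv2) and the standard library are available. Lean on these libraries where they do the work, as an engineer would, in place of code of your own. Each camera call takes 0.05 s, during which the arm holds its last target. There are 200 camera calls.

## Working session

There is one attempt and no reset: what is moved stays moved. The work goes in short steps, Python scripts to look and compute and a tool call to move; the robot and the scene stay as the last step left them, time stands still between calls to the robot, and variables do not carry over. Pictures are saved under pics/ and viewed, at most 10 in all, crops included, and the job is handed in when it is done.

Besides the shell and the picture viewer there is one more tool, called after "Emit:" as name(argument=value, ...) on one line, values as JSON. play_rows: Moves the arm, as the interface text tells. Its arguments: {"type":"object","properties":{"moves":{"type":"array"},"squeeze":{"type":"number"}},"required":["moves"]}

```bash
mkdir -p pics; cat > h.py <<'E'
import numpy as np, cv2
from station import ctrl
def cam(s):
    f=s["image"].shape[0]/2/np.tan(np.radians(s["vertical_fov"])/2)
    return f,np.array(s["R"]),np.array(s["t"])
def pix2w(s,u,v,z):
    f,R,t=cam(s); d=np.array([(u-s["cx"])/f,(v-s["cy"])/f]); p=d.copy()
    for _ in range(50): p=d/(1+s["k1"]*(p@p))
    r=R.T@np.array([p[0],p[1],1]); c=-R.T@t
    return c+r*(z-c[2])/r[2]
def w2pix(s,X):
    f,R,t=cam(s); c=R@np.array(X,float)+t; p=c[:2]/c[2]; p=p*(1+s["k1"]*(p@p))
    return p*f+[s["cx"],s["cy"]]
def save(s,n,crop=None,k=1):
    im=s["image"][:,:,::-1]
    if crop: a,b,c,d=crop; im=im[b:d,a:c]
    cv2.imwrite("pics/"+n,cv2.resize(im,None,fx=k,fy=k,interpolation=cv2.INTER_CUBIC))
E
python3 - <<'E'
from h import *
import pickle
S={n:ctrl.snapshot(n) for n in("scene","top")}
pickle.dump(S,open("s0.pkl","wb"))
cv2.imwrite("pics/a.png",np.vstack([cv2.resize(S[n]["image"][:,:,::-1],(400,300)) for n in S]))
save(S["top"],"top.png",None,1.5);save(S["scene"],"scene.png",None,1.5)
print({n:(S[n]["vertical_fov"],S[n]["k1"],-np.array(S[n]["R"]).T@S[n]["t"]) for n in S}, ctrl.get_obs())
E
```

```text
{'scene': (43.590564389126655, 0.006377628585480961, array([-459.71475363, -582.32528607, 1446.91957722])), 'top': (48.46159965570783, -0.15257690006202448, array([ 286.59947404,   70.73055697, 1336.63711592]))} {'time_s': 0.1, 'joint_positions': array([ 1.21560234e+00,  1.31110254e-01,  1.48917716e+00,  2.83108244e-06,
        1.52299773e+00, -8.54085696e-02]), 'joint_velocities': array([ 0.00069517, -0.00049227, -0.00154417, -0.00178726,  0.00104359,
       -0.00072577]), 'effort': array([ 9.04792450e-04, -5.70953429e+01, -5.01940227e+01, -2.19662056e-04,
        8.18806904e-03, -4.14736951e-05]), 'ee_pos': array([159.72347068, 577.83336001, 230.33090375]), 'tool_rot': array([-4.22443899e-01, -3.11268338e+00,  2.59303088e-03]), 'force': array([-0.24217091,  0.18951   , -0.26860233]), 'wrist_torque': array([-0.05041938,  0.01700445, -0.02201508]), 'grip_force': 0.0, 'grip_width': 85.42332152219707}
```

View pics/top.png

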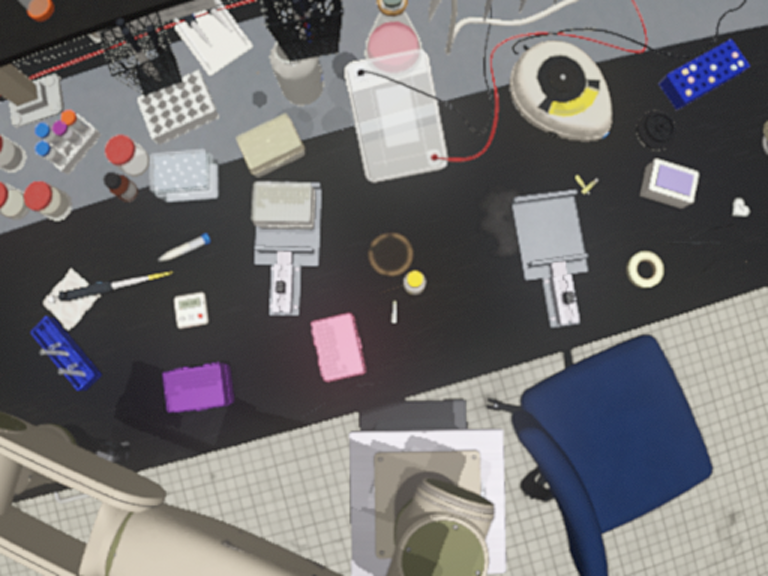

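View pics/scene.png

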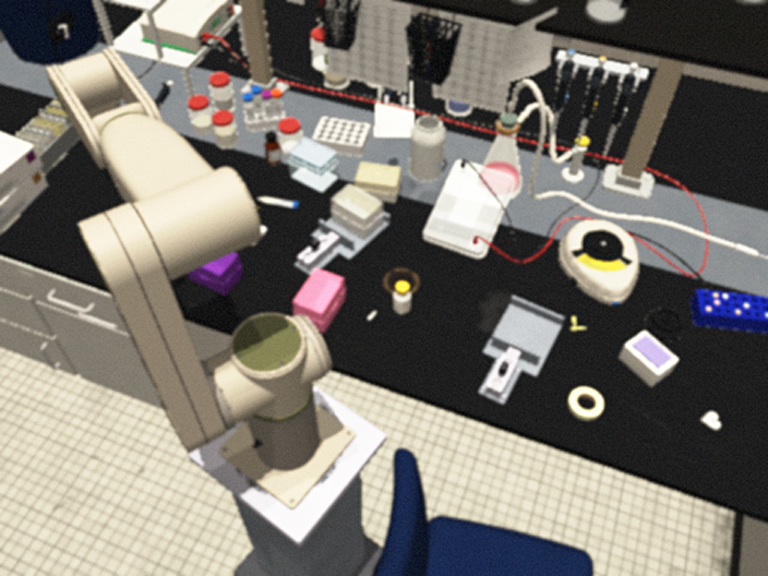

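The top picture shows these candidates (768-wide pixels):
- White box in the left holder at (285,204), with that holder's button at (281,287). This is the one I want.
- Empty holder's button at (570,297).
- Look-alike boxes: pink (338,347), purple (197,387), beige block (270,145), light-blue rack (183,175), white-violet box (671,183).

The scene picture agrees: box at (357,208), button at (320,243). I'll check it in a close crop.

```bash
python3 - <<'E'
from h import *
import pickle
S=pickle.load(open("s0.pkl","rb"))
a=cv2.resize(S["top"]["image"][110:220,150:230,::-1],None,fx=5,fy=5,interpolation=cv2.INTER_CUBIC)
b=cv2.resize(S["scene"]["image"][110:190,190:270,::-1],None,fx=5,fy=5,interpolation=cv2.INTER_CUBIC)
b=cv2.copyMakeBorder(b,0,150,0,0,cv2.BORDER_CONSTANT)
cv2.imwrite("pics/c.png",np.hstack([a,b]))
E
```

```text
(no output)
```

View pics/c.png

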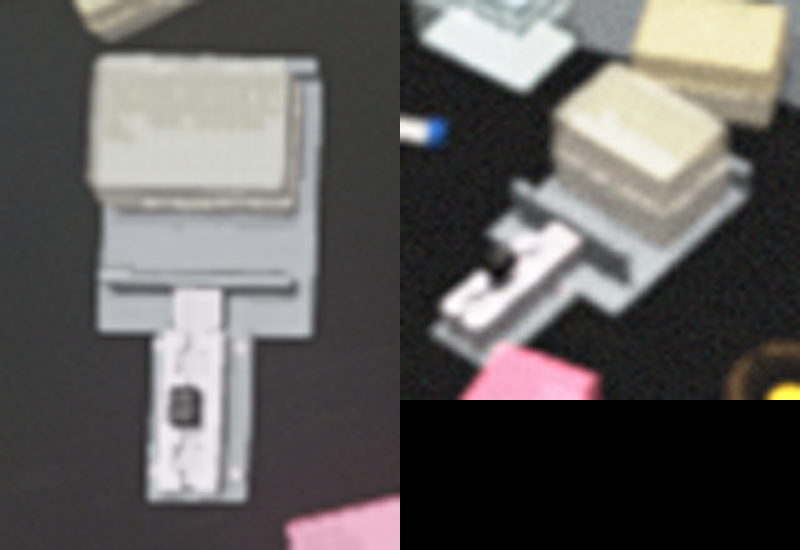

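```bash
python3 - <<'E'
from h import *
import pickle
from scipy.optimize import least_squares
S=pickle.load(open("s0.pkl","rb"));T=S["top"];C=S["scene"]
def blob(s,x0,y0,x1,y1):
    g=s["image"][y0:y1,x0:x1].max(2).astype(float); k=6
    m=cv2.resize(g,None,fx=k,fy=k,interpolation=cv2.INTER_CUBIC)<110
    n,l,st,ce=cv2.connectedComponentsWithStats(m.astype(np.uint8))
    for i in range(1,n): 
        if st[i,4]>300: print(st[i,:2]/k+[x0,y0],st[i,2:4]/k,(ce[i]+.5)/k-.5+[x0,y0])
print("top");blob(T,182,182,194,200)
print("scene");blob(C,280,152,300,174)
def c2(x,y):return (x+.5)/5-.5+150,(y+.5)/5-.5+110
for n,a,b,z in[("tray R",(313,333),(322,85),4),("base R",(246,498),(253,338),4),("gL",(150,488),(160,340),42),("gR",(217,490),(223,345),42),("jaw",(105,272),(293,279),60)]:
    P=pix2w(T,*c2(*a),z);Q=pix2w(T,*c2(*b),z);d=Q-P
    print(n,P.round(1),Q.round(1),np.degrees(np.arctan2(d[1],d[0])).round(1),np.linalg.norm(d).round(1))
for z in(42,62,72):print(z,pix2w(T,187.2,191.2,z),pix2w(C,290,162.4,z))
E
```

```text
top
[184.5        187.83333333] [5.66666667 7.5       ] [186.96615721 191.16615721]
scene
[280. 152.] [20. 22.] [287.91151941 166.91393823]
tray R [498.7 217.9   4. ] [660.7 211.6   4. ] -2.2 162.1
base R [394.6 260.8   4. ] [496.3 256.2   4. ] -2.6 101.9
gL [398.6 314.7  42. ] [490.3 308.8  42. ] -3.7 91.9
gR [396.7 273.3  42. ] [486.3 269.5  42. ] -2.4 89.7
jaw [530.4 339.9  60. ] [523.4 223.8  60. ] -93.5 116.3
42 [447.59155326 291.22444005  42.        ] [650.19482063  48.87253122  42.        ]
62 [445.10449218 287.81817461  62.        ] [634.39449167  39.88699457  62.        ]
72 [443.86096164 286.11504189  72.        ] [626.49432719  35.39422625  72.        ]
```

```bash
cat >> h.py <<'E'
def darkmask(s,x0,y0,x1,y1,k=6,th=110):
    g=s["image"][y0:y1,x0:x1].max(2).astype(np.float32)
    return cv2.resize(g,None,fx=k,fy=k,interpolation=cv2.INTER_CUBIC)
def hull(s,X,Y,th,z1=72,z0=52,L=26,W=18):
    c,n=np.cos(th),np.sin(th)
    P=[w2pix(s,[X+a*L/2*c-b*W/2*n,Y+a*L/2*n+b*W/2*c,z]) for a in(-1,1) for b in(-1,1) for z in(z0,z1)]
    return cv2.convexHull(np.array(P,np.float32))[:,0]
E
python3 - <<'E'
from h import *
import pickle
S=pickle.load(open("s0.pkl","rb"));T=S["top"];C=S["scene"];th=np.radians(-2.8)
for n,s,(u,v) in(("top",T,(187,191)),("scene",C,(210,162.4))):
    print(n,"z62",pix2w(s,u,v,62).round(1),"z72",pix2w(s,u,v,72).round(1))
    u,v=int(u),int(v); print(s["image"][v-6:v+7,u-7:u+8].max(2))
def draw(s,x0,y0,x1,y1,X,Y):
    k=12;im=cv2.resize(s["image"][y0:y1,x0:x1,::-1],None,fx=k,fy=k,interpolation=cv2.INTER_CUBIC)
    for z0,z1,col in((52,72,(0,0,255)),(72,72,(0,255,0))):
        h=(hull(s,X,Y,th,z1,z0)-[x0,y0]+.5)*k-.5
        cv2.polylines(im,[np.int32(h.round())],True,col,1)
    return im
X,Y=445,289
cv2.imwrite("pics/d.png",np.hstack([draw(T,172,172,204,212,X,Y),draw(C,195,142,227,182,X,Y)]))
E
```

```text
top z62 [445.7 288.4  62. ] z72 [444.5 286.7  72. ]
[[120 193 218 236 237 232 230 221 227 231 234 233 235 224 168]
 [122 194 220 235 229 227 221 199 212 224 236 236 236 224 167]
 [121 193 219 223 174 148 144 126 139 175 222 235 237 225 168]
 [121 190 212 204 131  97 106 105  88 103 178 226 237 226 164]
 [121 191 214 199 128 104 115 114  90  75 154 222 237 225 157]
 [124 194 219 197 122  96 105 105  84  72 150 218 237 225 154]
 [128 196 219 181 114 100 108 110  93  80 159 225 239 226 153]
 [135 197 221 177 114 111 118 116  92  80 163 227 239 226 154]
 [149 196 219 177 118 106 111 108  79  74 161 227 240 227 155]
 [153 199 223 195 126  83  81  82  69  82 164 227 239 223 153]
 [152 201 236 229 185 147 125 126 126 134 183 228 235 212 143]
 [152 201 237 240 230 216 191 190 194 198 217 235 235 207 141]
 [153 200 237 240 238 230 203 208 215 220 233 239 235 208 140]]
scene z62 [448.1 287.9  62. ] z72 [441.5 281.6  72. ]
[[ 34  28  26  46  92 146 191 208 217 214 214 216 210 194 182]
 [ 32  27  26  43  68 120 171 196 204 220 231 240 244 243 236]
 [ 28  27  27  29  38  69 112 150 181 218 241 248 247 243 240]
 [ 33  35  32  29  36  53  84 116 140 196 235 241 236 228 227]
 [ 36  32  27  33  42  57  80  94 106 136 188 211 211 211 226]
 [ 32  28  30  29  46  60  76  80  62  83 150 212 230 234 241]
 [ 32  29  32  29  35  51  59  61  42  70 160 232 248 249 250]
 [ 22  38  55  63  42  38  40  32  44 103 194 245 250 252 252]
 [ 44  91 142 153 104  42  15  25  65 143 213 247 251 254 250]
 [ 99 169 225 229 164  82  37  45  88 153 225 247 252 251 231]
 [173 235 253 247 185 101  68  78 130 193 238 249 245 222 175]
 [233 247 247 239 186 135 120 148 195 233 244 236 210 156 129]
 [241 231 224 207 202 198 204 220 238 243 231 192 146 119 116]]
```

View pics/d.png

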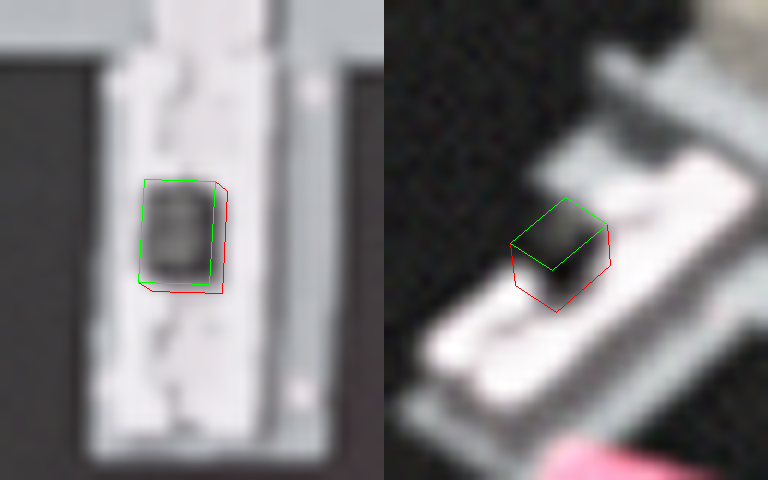

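The overlay shows the button outline matching both cameras with the button top centre at about (445, 289.5, 72) and the slide direction at -2.8°. It is the grey-white box's holder, as required. I'll pinch the button, so first I move above it.

Emit:
play_rows(moves=[{"dx": -3.51, "dy": -2.02}, {"dx": -3.51, "dy": -2.02}, {"dx": -3.51, "dy": -2.02}, {"dx": -3.51, "dy": -2.02}, {"dx": -3.51, "dy": -2.02}, {"dx": -3.51, "dy": -2.02}, {"dx": -3.51, "dy": -2.02}, {"dx": -3.51, "dy": -2.02}, {"dx": -3.51, "dy": -2.02}, {"dx": -3.51, "dy": -2.02, "grip": 135}, {"az": -0.11}, {"az": -0.11}, {"dz": 4}, {"dz": 4}, {"dz": 2.5}, {}, {}], squeeze=40)

```text
$.moves[0]: bad value
```

```bash
cat > st.py <<'E'
from h import *
from scipy.spatial.transform import Rotation as Ro
o=ctrl.get_obs();R=Ro.from_rotvec(o["tool_rot"]).as_matrix()
print(o["time_s"],o["ee_pos"].round(1),R[:,:2].T.round(3),"tilt",R[:,2].round(3),o["force"].round(1),o["grip_width"],o["grip_force"])
E
python3 st.py
```

```text
0.1 [159.7 577.8 230.3] [[-0.964  0.267  0.   ]
 [ 0.267  0.964 -0.002]] tilt [-0.001 -0.002 -1.   ] [-0.2  0.2 -0.3] 85.42332152219707 0.0
```

Emit:
play_rows(moves=[{"dx": -3.5, "dy": -2.0, "dz": 0, "ax": 0, "ay": 0, "az": 0, "grip": 0}, {"dx": -3.5, "dy": -2.0, "dz": 0, "ax": 0, "ay": 0, "az": 0, "grip": 0}, {"dx": -3.5, "dy": -2.0, "dz": 0, "ax": 0, "ay": 0, "az": 0, "grip": 0}, {"dx": -3.5, "dy": -2.0, "dz": 0, "ax": 0, "ay": 0, "az": 0, "grip": 0}, {"dx": -3.5, "dy": -2.0, "dz": 0, "ax": 0, "ay": 0, "az": 0, "grip": 0}, {"dx": -3.5, "dy": -2.0, "dz": 0, "ax": 0, "ay": 0, "az": 0, "grip": 0}, {"dx": -3.5, "dy": -2.0, "dz": 0, "ax": 0, "ay": 0, "az": 0, "grip": 0}, {"dx": -3.5, "dy": -2.0, "dz": 0, "ax": 0, "ay": 0, "az": 0, "grip": 0}, {"dx": -3.5, "dy": -2.0, "dz": 0, "ax": 0, "ay": 0, "az": 0, "grip": 0}, {"dx": -3.5, "dy": -2.0, "dz": 0, "ax": 0, "ay": 0, "az": 0, "grip": 135}, {"dx": 0, "dy": 0, "dz": 0, "ax": 0, "ay": 0, "az": -0.11, "grip": 135}, {"dx": 0, "dy": 0, "dz": 0, "ax": 0, "ay": 0, "az": -0.11, "grip": 135}, {"dx": 0, "dy": 0, "dz": 4, "ax": 0, "ay": 0, "az": 0, "grip": 135}, {"dx": 0, "dy": 0, "dz": 4, "ax": 0, "ay": 0, "az": 0, "grip": 135}, {"dx": 0, "dy": 0, "dz": 2.5, "ax": 0, "ay": 0, "az": 0, "grip": 135}, {"dx": 0, "dy": 0, "dz": 0, "ax": 0, "ay": 0, "az": 0, "grip": 135}, {"dx": 0, "dy": 0, "dz": 0, "ax": 0, "ay": 0, "az": 0, "grip": 135}], squeeze=40)

```text
time_s: 1.8
ee_pos: [443.7, 292.1, 126.4]
tool_rot: [-0.078, -3.14, 0.001]
force: [-0.0, -0.8, 0.7]
grip_width: 40.2
grip_force: 0.0
```

```bash
python3 st.py
```

```text
1.8 [443.7 292.1 126.4] [[-0.999  0.05   0.001]
 [ 0.05   0.999 -0.001]] tilt [-0.001 -0.001 -1.   ] [-0.  -0.8  0.7] 40.188137266699755 0.0
```

Emit:
play_rows(moves=[{"dx": -0.1, "dy": -0.25, "dz": 2.5, "ax": 0, "ay": 0, "az": 0, "grip": 135}, {"dx": 0, "dy": 0, "dz": 2.5, "ax": 0, "ay": 0, "az": 0, "grip": 135}, {"dx": 0, "dy": 0, "dz": 1.3, "ax": 0, "ay": 0, "az": 0, "grip": 135}, {"dx": 0, "dy": 0, "dz": 0.6, "ax": 0, "ay": 0, "az": 0, "grip": 135}, {"dx": 0, "dy": 0, "dz": 0, "ax": 0, "ay": 0, "az": 0, "grip": 135}, {"dx": 0, "dy": 0, "dz": 0, "ax": 0, "ay": 0, "az": 0, "grip": 135}])

```text
time_s: 2.4
ee_pos: [445.8, 290.3, 58.8]
tool_rot: [0.078, 3.139, 0.002]
force: [0.3, -0.0, -0.0]
grip_width: 40.1
grip_force: 0.0
```

```bash
python3 - <<'E'
from h import *
a=ctrl.snapshot("top");b=ctrl.snapshot("scene")
f=lambda s,x0,y0,x1,y1:cv2.resize(s["image"][y0:y1,x0:x1,::-1],(400,400),interpolation=cv2.INTER_CUBIC)
cv2.imwrite("pics/e.png",np.hstack([f(a,147,140,227,220),f(b,170,110,250,190)]))
E
python3 st.py
```

```text
2.5 [445.8 290.3  58.8] [[-0.999  0.05  -0.002]
 [ 0.05   0.999  0.001]] tilt [ 0.002  0.001 -1.   ] [-0.8 -0.2 -0.1] 40.24438763389845 0.0
```

View pics/e.png

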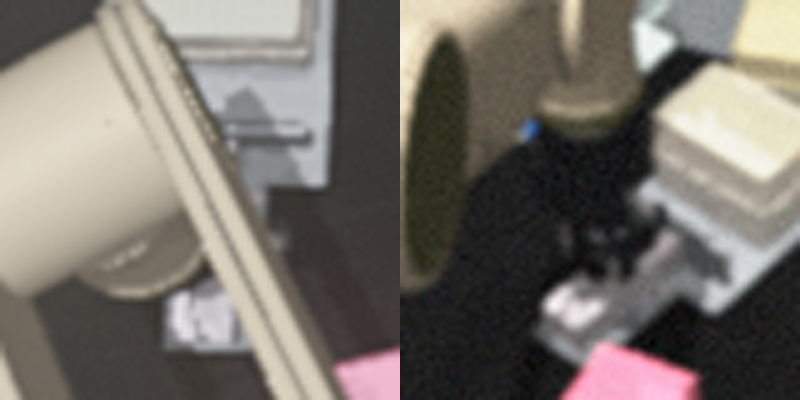

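The arm hides the top view. In the scene view the fingers stand around the button at about (605,245), with nothing touched. I'll close on it.

Emit:
play_rows(moves=[{"dx": 0, "dy": 0, "dz": 0.25, "ax": 0, "ay": 0, "az": 0, "grip": 135}, {"dx": 0, "dy": 0, "dz": 0, "ax": 0, "ay": 0, "az": 0, "grip": 255}, {"dx": 0, "dy": 0, "dz": 0, "ax": 0, "ay": 0, "az": 0, "grip": 255}, {"dx": 0, "dy": 0, "dz": 0, "ax": 0, "ay": 0, "az": 0, "grip": 255}, {"dx": 0, "dy": 0, "dz": 0, "ax": 0, "ay": 0, "az": 0, "grip": 255}, {"dx": 0, "dy": 0, "dz": 0, "ax": 0, "ay": 0, "az": 0, "grip": 255}, {"dx": 0, "dy": 0, "dz": 0, "ax": 0, "ay": 0, "az": 0, "grip": 255}], squeeze=40)

```text
time_s: 3.2
ee_pos: [445.0, 290.4, 55.2]
tool_rot: [0.078, 3.14, 0.002]
force: [-1.6, 5.6, 1.8]
grip_width: 16.8
grip_force: 42.2
```

Emit:
play_rows(moves=[{"dx": 0, "dy": 0.05, "dz": 0.2, "ax": 0, "ay": 0, "az": 0, "grip": 255}, {"dx": 0, "dy": 0, "dz": 0.2, "ax": 0, "ay": 0, "az": 0, "grip": 255}, {"dx": 0, "dy": 0, "dz": 0.15, "ax": 0, "ay": 0, "az": 0, "grip": 255}, {"dx": 0, "dy": 0, "dz": 0, "ax": 0, "ay": 0, "az": 0, "grip": 255}, {"dx": 0, "dy": 0, "dz": 0, "ax": 0, "ay": 0, "az": 0, "grip": 255}])

```text
time_s: 3.7
ee_pos: [445.2, 290.5, 49.7]
tool_rot: [0.078, 3.14, 0.001]
force: [-0.8, 3.8, 5.9]
grip_width: 17.2
grip_force: 42.7
```

```bash
python3 st.py
```

```text
3.7 [445.2 290.5  49.7] [[-0.999  0.05  -0.001]
 [ 0.05   0.999  0.001]] tilt [ 0.001  0.001 -1.   ] [-0.8  3.8  5.9] 17.17940345824618 42.66363501548767
```

The spring force of 5.9 N means the button is pressed about 5.5 mm. Next I slide it.

Emit:
play_rows(moves=[{"dx": -0.4, "dy": 0, "dz": 0, "ax": 0, "ay": 0, "az": 0, "grip": 255}, {"dx": -0.4, "dy": 0, "dz": 0, "ax": 0, "ay": 0, "az": 0, "grip": 255}, {"dx": -0.4, "dy": 0, "dz": 0, "ax": 0, "ay": 0, "az": 0, "grip": 255}, {"dx": -0.4, "dy": 0, "dz": 0, "ax": 0, "ay": 0, "az": 0, "grip": 255}, {"dx": -0.4, "dy": 0, "dz": 0, "ax": 0, "ay": 0, "az": 0, "grip": 255}, {"dx": 0, "dy": 0, "dz": 0, "ax": 0, "ay": 0, "az": 0, "grip": 255}, {"dx": 0, "dy": 0, "dz": 0, "ax": 0, "ay": 0, "az": 0, "grip": 255}])

```text
time_s: 4.4
ee_pos: [465.7, 289.6, 49.9]
tool_rot: [0.078, 3.139, 0.001]
force: [0.8, 4.2, 4.9]
grip_width: 16.9
grip_force: 42.7
```

Emit:
play_rows(moves=[{"dx": -0.4, "dy": 0, "dz": 0, "ax": 0, "ay": 0, "az": 0, "grip": 255}, {"dx": -0.4, "dy": 0, "dz": 0, "ax": 0, "ay": 0, "az": 0, "grip": 255}, {"dx": -0.2, "dy": 0, "dz": 0, "ax": 0, "ay": 0, "az": 0, "grip": 255}, {"dx": 0, "dy": 0, "dz": 0, "ax": 0, "ay": 0, "az": 0, "grip": 255}, {"dx": 0, "dy": 0, "dz": 0, "ax": 0, "ay": 0, "az": 0, "grip": 255}])

```text
time_s: 4.9
ee_pos: [475.5, 289.1, 49.8]
tool_rot: [0.078, 3.139, 0.001]
force: [1.0, 3.9, 5.8]
grip_width: 17.0
grip_force: 42.7
```

Emit:
play_rows(moves=[{"dx": 0, "dy": 0, "dz": -0.2, "ax": 0, "ay": 0, "az": 0, "grip": 255}, {"dx": 0, "dy": 0, "dz": -0.2, "ax": 0, "ay": 0, "az": 0, "grip": 255}, {"dx": 0, "dy": 0, "dz": 0, "ax": 0, "ay": 0, "az": 0, "grip": 255}, {"dx": 0, "dy": 0, "dz": 0, "ax": 0, "ay": 0, "az": 0, "grip": 255}])

```text
time_s: 5.3
ee_pos: [475.2, 289.1, 53.6]
tool_rot: [0.078, 3.14, 0.001]
force: [1.7, 5.1, 3.2]
grip_width: 16.9
grip_force: 42.4
```

The button still pushes up with 3.2 N at 1.6 mm pressed, so it has entered the hole. I release and retreat, then look.

Emit:
play_rows(moves=[{"dx": 0, "dy": 0, "dz": -0.1, "ax": 0, "ay": 0, "az": 0, "grip": 255}, {"dx": 0, "dy": 0, "dz": 0, "ax": 0, "ay": 0, "az": 0, "grip": 135}, {"dx": 0, "dy": 0, "dz": 0, "ax": 0, "ay": 0, "az": 0, "grip": 135}, {"dx": 0, "dy": 0, "dz": 0, "ax": 0, "ay": 0, "az": 0, "grip": 135}, {"dx": 0, "dy": 0, "dz": 0, "ax": 0, "ay": 0, "az": 0, "grip": 135}, {"dx": 0, "dy": 0, "dz": 0, "ax": 0, "ay": 0, "az": 0, "grip": 135}, {"dx": 0, "dy": 0, "dz": -2, "ax": 0, "ay": 0, "az": 0, "grip": 135}, {"dx": 0, "dy": 0, "dz": -4, "ax": 0, "ay": 0, "az": 0, "grip": 135}, {"dx": 0, "dy": 0, "dz": -4, "ax": 0, "ay": 0, "az": 0, "grip": 135}, {"dx": 0, "dy": 0, "dz": -4, "ax": 0, "ay": 0, "az": 0, "grip": 135}, {"dx": 0, "dy": 0, "dz": -4, "ax": 0, "ay": 0, "az": 0, "grip": 135}, {"dx": 3, "dy": 3.5, "dz": 0, "ax": 0, "ay": 0, "az": 0, "grip": 135}, {"dx": 3, "dy": 3.5, "dz": 0, "ax": 0, "ay": 0, "az": 0, "grip": 135}, {"dx": 3, "dy": 3.5, "dz": 0, "ax": 0, "ay": 0, "az": 0, "grip": 135}, {"dx": 3, "dy": 3.5, "dz": 0, "ax": 0, "ay": 0, "az": 0, "grip": 135}, {"dx": 3, "dy": 3.5, "dz": 0, "ax": 0, "ay": 0, "az": 0, "grip": 135}, {"dx": 3, "dy": 3.5, "dz": 0, "ax": 0, "ay": 0, "az": 0, "grip": 135}, {"dx": 3, "dy": 3.5, "dz": 0, "ax": 0, "ay": 0, "az": 0, "grip": 135}, {"dx": 0, "dy": 0, "dz": 0, "ax": 0, "ay": 0, "az": 0, "grip": 135}, {"dx": 0, "dy": 0, "dz": 0, "ax": 0, "ay": 0, "az": 0, "grip": 135}])

```text
time_s: 7.3
ee_pos: [276.3, 544.4, 233.9]
tool_rot: [-0.074, -3.141, 0.001]
force: [0.1, 0.1, 0.1]
grip_width: 40.3
grip_force: 0.0
```

```bash
python3 - <<'E'
from h import *
a=ctrl.snapshot("top");b=ctrl.snapshot("scene");th=np.radians(-2.8)
def f(s,x0,y0,x1,y1,k=5):
    im=cv2.resize(s["image"][y0:y1,x0:x1,::-1],None,fx=k,fy=k,interpolation=cv2.INTER_CUBIC)
    h=(hull(s,475,287.7,th)-[x0,y0]+.5)*k-.5
    cv2.polylines(im,[np.int32(h.round())],True,(0,0,255),1); return im
cv2.imwrite("pics/f.png",np.hstack([f(a,150,120,230,220),f(b,190,100,270,200)]))
E
python3 st.py
```

```text
7.4 [277.8 543.2 234.1] [[-0.999  0.05  -0.   ]
 [ 0.05   0.999 -0.001]] tilt [ 0.    -0.001 -1.   ] [0.  0.  0.1] 40.187633238250434 0.0
```

View pics/f.png

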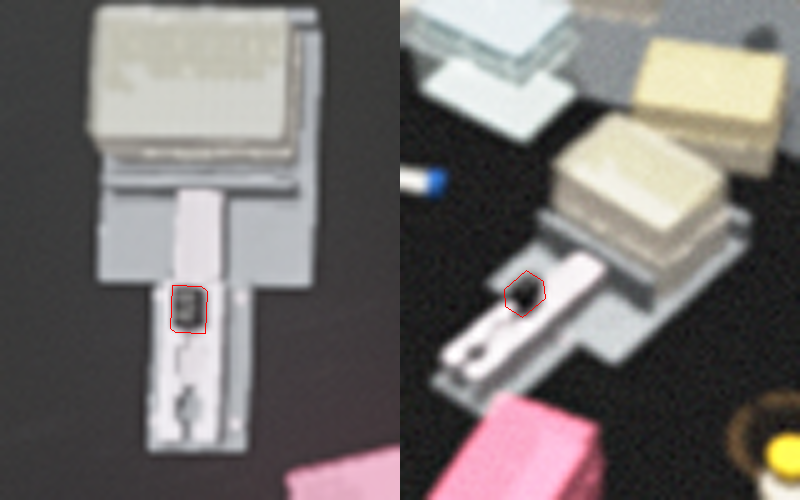

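The button stands up 30 mm further on, matching the overlay in both views. The jaw is close in front of the upright box, and the lift force showed the button had entered the hole. I'm handing in.

```bash
python3 -c "
from station import ctrl
print(ctrl.hand_in())"
```

```text
the job is handed in; nothing more can be done
None
```

The tube on the box's holder is now one hole (30 mm) closer to the box with the button popped up there; the box is still upright, the empty holder was never touched, and the job was handed in at about 7.4 s.

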